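# Cock the shutter and hold the beam flap at balance

## Robot

A 6-joint arm with a two-finger parallel gripper is mounted at the origin on a cart in front of the work surface, level with it; the furniture and walls round the work are solid. World frame = base frame: x ahead of the robot, y to its left, z up, the work surface at z = 0. Lengths are in m, angles in rad, forces in N, time in s.
With the tool pointing down it reaches from about 0.25 to 0.725 m from the base axis. Payload 4 kg.
Tool frame: the origin (TCP) lies at the very end of the fingers, on their centre line; the grasp point (between the pads) lies 19 mm behind it; z points along the fingers, y is the line along which they close (so a half turn about z gives the same grasp; the last joint's range is limited). The gripper opens to 85 mm and grips with 20 to 120 N. Pads are 22 mm wide; open, the fingers measure 114 mm over their backs; the gripper's body (76 mm by 85 mm) begins 54 mm behind the grasp point. The pads swing forward as they close: fully open they stand 13 mm farther back than shut.
Start: joints at [1.303, 0.241, 0.005, 1.335, 0, 1.571], TCP at [0.132, 0.482, 0.231] pointing down, gripper open.
Joint ranges: [-2.72, 2.72], [-1.05, 1.87], [-1.09, 1.28], [-1.99, 2.15], [-1.42, 1.44], [-3.14, 3.14]. Speed limits (rad/s): [2.79, 2.79, 3.14, 3.14, 3.14, 3.14].

## Interface

Orientations are given as a unit quaternion [x, y, z, w].
In Python, from workcell import telemetry, vision, workorder gives the robot as it stands.
- The arm moves only by the shell command python3 -m inch 'ROWS'. ROWS is JSON, a list of rows, each a list of 3 entries, a list of its own where there are three numbers: the turn, a rotation vector about the tool's x, y, z scaled (see below), then the shift along the tool's x, y, z scaled (see below), then the closure, from -1 (fully open) to 1 (shut). A call has 1 to 10 rows; each row shifts and turns the commanded pose from where the row before left it, along the tool's axes as they then stand; what a row does not reach is not made up. The controller multiplies each number of a shift by 0.3 m and each number of a turn by 360 degrees. A row lasts 1/12 s, in which the tool goes at most 41.7 mm and 7.16 degrees, less where a joint would pass 70% of its speed; a pose out of reach is approached as far as the arm can. A call with a number of a shift or a turn outside -1 to 1 is refused whole. A call with a gripper value outside its range is refused whole. The fingers move at their own pace and stop on an object; the grip force is fixed at half the most. Time passes only in rows, so rows that do not move let the fingers close. It gives the time, the measured TCP pose, the force, the opening and the grip force at its end, in the units of the state.
- telemetry.get_obs(): the state, without advancing time (a new reading comes with each control period).
- vision.camera(name): name is "scene" or "top"; returns a dict with "img" (384x512x3 uint8, red, green, blue), "fov_y" (degrees; the focal length in pixels is half the picture's height over the tangent of half this angle, whatever the lens; pixels are square), "cx", "cy" (the principal point, pixels), "pose" (4x4, takes a point from camera to world coordinates). Camera axes: x right, y up, looking along -z (the intrinsics and any distortion apply to the point x, -y, -z); pixel columns grow to the right and rows downward; lengths in m; the calibration is good to about 2 mm. A picture is of the moment at which its call begins. There is no depth.
- workorder.job_done(): hands the job in; it is judged then, once.
The state is a dict: "clock": time; "joint_pos": joint angles; "joint_vel": joint speeds; "tau": joint torques, N m; "eef_pos": TCP position; "tool_rot": TCP orientation; "ft_force": force on the tool from outside, world axes, zero at the start; "ft_torque": the same for the moment, N m; "grip_width": finger opening in m; "grasp_force": force on a finger pad.
Only numpy, scipy, OpenCV 4.12 (cv2) and the standard library are available. Lean on these libraries where they do the work, as an engineer would, in place of code of your own. Each camera call takes 0.05 s, during which the arm holds its last target. There are 200 camera calls.

## Task

Cock the shutter of the beam box: pull its red draw knob fully out until it clicks into its outer detent, then push it fully home again. Then take the beam flap by the black sleeve of its side rod, swing it up from whichever stop it is leaning on to its balance point, standing straight up, and finish while still gripping the sleeve and holding the flap steady there, so that a colleague can trim its brass weight. Leave the beaker, the dish and the roll of tape where they are.

Things in the scene. Friction and masses are not known exactly. Their poses are not given: they have to be found in the camera images.
- beam_box: white instrument housing, 150 (x) x 250 (y) x 60 mm high, fixed. Origin: centre of its underside; x to its back (away from the robot at yaw 0), y to its left, z up. Draw knob on the front face (-x), right half; flap over the left half between two hinge cheeks 89 mm high; two stop posts, 108 mm high, 47 mm before and behind the hinge
- draw_knob (a joint): travel of the red draw knob, m: 0 = home, grows as it is pulled straight out along the box's -x to 0.028 (fully out, end of travel). Sprung detents seat it at both ends and it snaps toward the nearer one; about 5 N is needed to get past the middle
- knob_grip (a point): centre of the red knob head, a disc 24 mm in diameter, 14 mm thick, axis along the box's x; moves with the knob. 36 mm above the worktop, 29 mm before the front face when home, on an 8 mm stem whose bush stands 5 mm out of the face. The box's top is 24 mm above it. Can be pinched from above across the box's y
- flap (a joint): angle of the dark flap (plate 90 mm square, 4 mm thick, round window), rad: 0 = straight up, its balance point; positive leans to the box's back, negative to its front; stops at -0.8 and +0.8. It turns freely and from any other angle falls to the nearer stop, with up to about 0.12 N m (1.3 N at the rod)
- hinge_point (a point): point on the flap's hinge axis, 75 mm above the worktop, in the plane (across the box's y) in which rod_grip swings. The hinge axis runs along the box's y. Red marks on the cheeks show the upright position
- sleeve: black grip sleeve, 12 mm in diameter, 40 mm long, that turns freely on the end of the flap's rod; take its place from rod_grip (its own origin lies 90 mm off its axis, as the sleeve is turned). The rod runs along the flap's free edge, parallel to the hinge axis, and the sleeve overhangs on the box's left (+y), 12 to 52 mm clear of the flap. Can be pinched from above across the box's x at any angle
- rod_grip (a point): centre of the black sleeve; it moves with the flap: rod_grip = hinge_point + 90 mm x (sin(flap) along the box's x, cos(flap) up)
- beaker: glass beaker, 74 mm wide, 99 mm high, standing to the right of the box; origin at the centre of its underside; leave alone
- dish: covered glass petri dish, 64 mm wide, 18 mm high, to the right of the box's front; origin at the centre of its underside; leave alone
- tape: roll of cream label tape lying flat, 62 mm wide, 20 mm high, before the box's front left; origin at the centre of its underside; leave alone

How it is judged:
By the outcome, as a careful person would: the job done as asked, in the order asked, and still so for the second after the job is handed in, while the arm keeps its last pose, push and grip.
It also fails if it takes over 48 s, if anything falls off the work surface, if the arm or the gripper's body presses on something with over 40 N, if the wrist force passes 120 N, or if a joint passes its speed limit or range.

## Working session

There is one attempt and no reset: what is moved stays moved. The work goes in short steps, Python scripts to look and compute and a shell command to move; the robot and the scene stay as the last step left them, time stands still between calls to the robot, and variables do not carry over. Pictures are saved under pics/ and viewed, at most 10 in all, crops included, and the job is handed in when it is done.

```bash
ls; mkdir -p pics
python3 - <<'E'
from workcell import telemetry, vision
import cv2, numpy as np
o=telemetry.get_obs()
for k,v in o.items(): print(k,np.round(v,4))
for n in("scene","top"):
    c=vision.camera(n); print(n,{k:v for k,v in c.items() if k!="img"})
    cv2.imwrite(f"pics/{n}0.png",c["img"][:,:,::-1])
E
```

```text
pics
clock 0.0
joint_pos [1.303  0.2414 0.0037 1.3352 0.     1.5708]
joint_vel [ 0.0002  0.0002 -0.001   0.0005  0.0005 -0.0002]
tau [ 4.00000e-04 -3.72323e+01  2.52407e+01  1.70000e-02 -1.00000e-04
 -0.00000e+00]
eef_pos [0.1321 0.4816 0.2304]
tool_rot [ 1.335e-01  9.910e-01 -1.000e-03 -2.000e-04]
ft_force [-0.604   0.6805 -0.1213]
ft_torque [ 0.0116 -0.0015  0.058 ]
grasp_force 0.0
grip_width 0.0854
scene {'fov_y': 53.53705830917139, 'cx': 254.82799130897567, 'cy': 195.26523305955968, 'pose': array([[ 0.47744245,  0.59792822, -0.64384047,  0.0063819 ],
       [-0.8786204 ,  0.31766501, -0.3565321 , -0.32765978],
       [-0.00865502,  0.73591493,  0.67701869,  0.69849124],
       [ 0.        ,  0.        ,  0.        ,  1.        ]])}
top {'fov_y': 43.038044544954175, 'cx': 253.42075161770194, 'cy': 196.09701610491416, 'pose': array([[-0.02480565,  0.99147452, -0.12791777,  0.43686482],
       [-0.99968788, -0.02422148,  0.00612052, -0.03885219],
       [ 0.00296998,  0.12802966,  0.99176589,  1.06018841],
       [ 0.        ,  0.        ,  0.        ,  1.        ]])}
```

View pics/scene0.png

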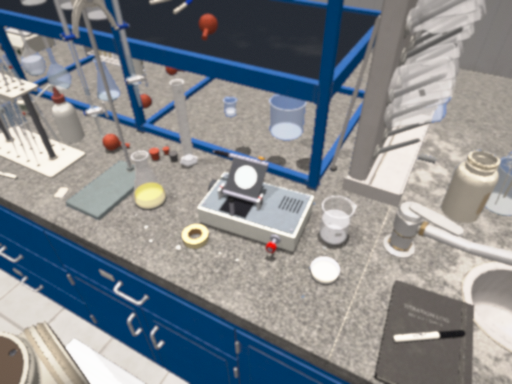

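View pics/top0.png

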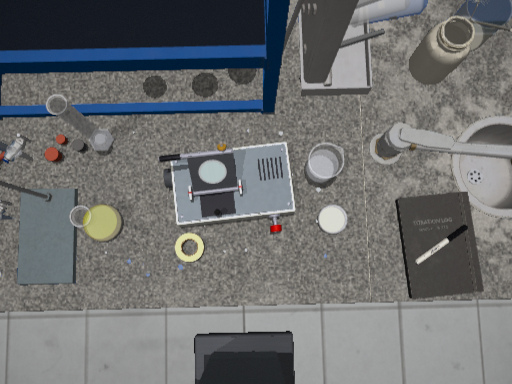

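The scene view shows the knob at about (271,246), with the flap leaning back. In the top view the box spans cols 172-295 and rows 143-223, the sleeve is near (170,158), the knob near (276,227), the tape near (189,248) and the dish near (333,219). Next I'll zoom in and measure.

```bash
cat > h.py <<'E'
import numpy as np, cv2
from workcell import telemetry, vision
def K(c):
    f=192/np.tan(np.radians(c["fov_y"]/2)); return f
def ray(c,u,v):
    f=K(c); P=c["pose"]; d=P[:3,:3]@np.array([(u-c["cx"])/f,-(v-c["cy"])/f,-1]); return P[:3,3],d
def onz(c,u,v,z):
    o,d=ray(c,u,v); return o+d*(z-o[2])/d[2]
def two(a,ua,b,ub):
    o1,d1=ray(a,*ua);o2,d2=ray(b,*ub)
    t,*_=np.linalg.lstsq(np.stack([d1,-d2],1),o2-o1,rcond=None)
    p,q=o1+t[0]*d1,o2+t[1]*d2; return (p+q)/2,np.linalg.norm(p-q)
def proj(c,p):
    P=c["pose"];q=P[:3,:3].T@(np.array(p)-P[:3,3]);f=K(c)
    return np.array([c["cx"]+f*q[0]/-q[2],c["cy"]-f*q[1]/-q[2]])
def red(c,box):
    x0,y0,x1,y1=box;i=c["img"][y0:y1,x0:x1].astype(int)
    m=(i[...,0]>130)&(i[...,1]<70)&(i[...,2]<70);v,u=np.nonzero(m);return u.mean()+x0,v.mean()+y0,m.sum()
E
python3 - <<'E'
from h import *
s=vision.camera("scene");t=vision.camera("top")
a=red(s,(255,230,290,265));b=red(t,(262,212,290,240));print(a,b,two(s,a[:2],t,b[:2]))
print(onz(t,*b[:2],.045))
# box top face in top view
i=cv2.cvtColor(t["img"],cv2.COLOR_RGB2BGR)
cr=cv2.resize(i[130:265,150:310],None,fx=5,fy=4.4*5/4.4,interpolation=cv2.INTER_CUBIC)[:600]
cv2.imwrite("pics/t1.png",cr)
j=s["img"][140:260,185:325][:,:,::-1]
cv2.imwrite("pics/s1.png",cv2.resize(j,None,fx=5,fy=5,interpolation=cv2.INTER_CUBIC))
E
```

```text
(np.float64(270.8269230769231), np.float64(245.80769230769232), np.int64(52)) (np.float64(275.38709677419354), np.float64(227.7258064516129), np.int64(62)) (array([ 0.5013287 , -0.09090485,  0.04090081]), np.float64(0.0033583792762672793))
[ 0.50021504 -0.08925241  0.045     ]
```

View pics/t1.png

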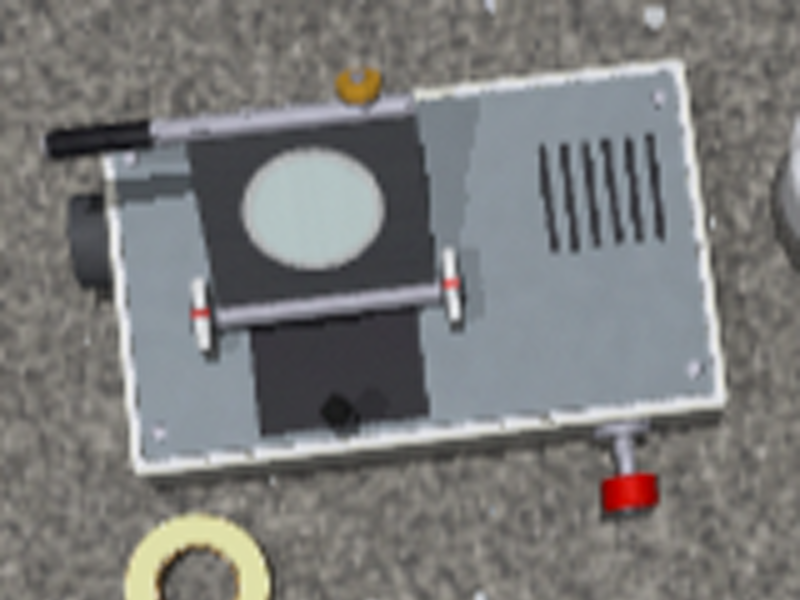

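View pics/s1.png

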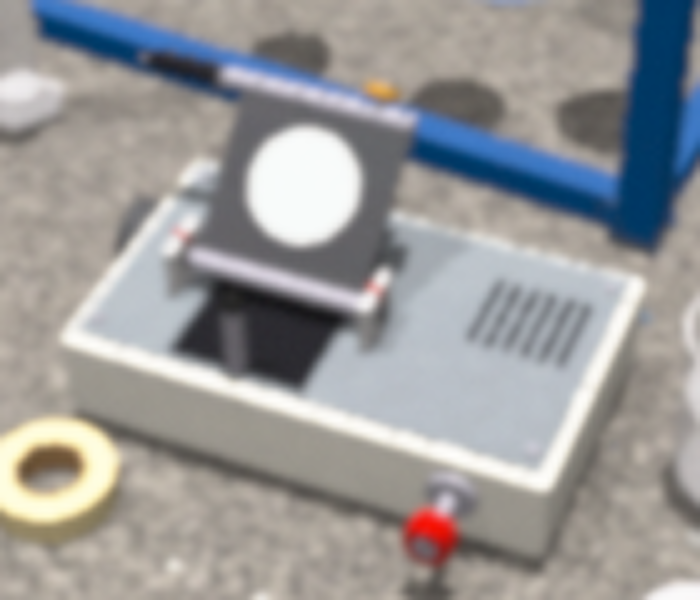

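The crops show the box-top corners at FL (138,473), FR (723,405) and BR (683,62). The cheek marks are at (201,314) and (450,285), and the sleeve runs from (48,144) to (150,133), so the flap is leaning to the back. The red knob head is at (630,490).

```bash
cat > geo.py <<'E'
from h import *
t=vision.camera("top");s=vision.camera("scene")
T=lambda x,y,z: onz(t,150+(x+.5)/5-.5,130+(y+.5)/5-.5,z)
S=lambda x,y: (185+(x+.5)/5-.5,140+(y+.5)/5-.5)
E
python3 - <<'E'
from geo import *
fl,fr,br=T(138,473,.06),T(723,405,.06),T(683,62,.06)
print(fl,fr,br,np.linalg.norm(fl-fr),np.linalg.norm(br-fr))
e=fl-fr; print("yaw",np.degrees(np.arctan2(-e[0],e[1])), "yaw2",np.degrees(np.arctan2((br-fr)[1],(br-fr)[0])))
m1,m2=T(201,314,.089),T(450,285,.089);print("marks",m1,m2); e=m1-m2;print(np.degrees(np.arctan2(-e[0],e[1])))
s1,s2=T(46,145,.1377),T(151,132,.1377);print("sleeve",s1,s2,(s1+s2)/2,np.linalg.norm(s1-s2))
p=lambda x,y:(150+(x+.5)/5-.5,130+(y+.5)/5-.5)
print("sleeve 2view",two(t,p(46,145),s,S(143,57)),two(t,p(151,132),s,S(222,72)))
print("corner2v",two(t,p(138,473),s,S(65,338)),two(t,p(723,405),s,S(547,488)),two(t,p(683,62),s,S(642,280)))
print("tape",onz(t,189,247.5,.02),"dish",onz(t,333,219,.018),"beaker",onz(t,323,168,.06))
E
```

```text
[0.51148712 0.11299072 0.06      ] [ 0.53364569 -0.12840501  0.06      ] [ 0.67878591 -0.11673754  0.06      ] 0.24241060435661102 0.14560842494520304
yaw 5.2446863279184806 yaw2 4.595984934302124
marks [0.57275353 0.08294769 0.089     ] [ 0.58210701 -0.01747137  0.089     ]
5.321427056277382
sleeve [0.63318271 0.13604152 0.1377    ] [0.63731448 0.09555135 0.1377    ] [0.6352486  0.11579644 0.1377    ] 0.04070043030578882
sleeve 2view (array([0.63276382, 0.13592175, 0.1391588 ]), np.float64(0.0003810809023043283)) (array([0.63715828, 0.09403395, 0.14140875]), np.float64(0.002346669029774764))
corner2v (array([0.51246135, 0.11206428, 0.05836573]), np.float64(0.0028935722141893733)) (array([ 0.5349674 , -0.1305789 ,  0.05722284]), np.float64(0.0043549323048299535)) (array([ 0.67942984, -0.11784885,  0.05976709]), np.float64(0.00244276403738138))
tape [0.46431306 0.09425491 0.02      ] dish [ 0.51757178 -0.21478486  0.018     ] beaker [ 0.62144257 -0.19169551  0.06      ]
```

```bash
python3 -m inch '[[[0,0,-0.019],[0,0,0],-0.2],[[0,0,-0.019],[0,0,0],-0.2],[[0,0,-0.019],[0,0,0],-0.2],[[0,0,0],[-0.062,-0.118,0],-0.2],[[0,0,0],[-0.062,-0.118,0],-0.2],[[0,0,0],[-0.062,-0.118,0],-0.2],[[0,0,0],[-0.062,-0.118,0],-0.2],[[0,0,0],[-0.062,-0.118,0],-0.2],[[0,0,0],[-0.062,-0.118,0],-0.2],[[0,0,0],[-0.062,-0.118,0],-0.2]]'
cat > st.py <<'E'
from h import *
from scipy.spatial.transform import Rotation as R
import sys
o=telemetry.get_obs();r=R.from_quat(o["tool_rot"]);p=np.array(o["eef_pos"])
y=r.as_matrix()[:,1];print(round(o["clock"],2),p.round(4),"yaw of tool y",np.degrees(np.arctan2(y[1],y[0])).round(2),"w",round(o["grip_width"],4),"F",np.round(o["ft_force"],1),"gf",round(o["grasp_force"],1),"q6",round(o["joint_pos"][5],2))
if len(sys.argv)>3: print("to go, scaled tool:",(r.inv().apply(np.array([float(a) for a in sys.argv[1:4]])-p)/.3).round(4))
E
python3 st.py .5005 -.0893 .15
```

```text
clock: 1.13
eef_pos: [0.2848, 0.2455, 0.2315]
tool_rot: [-0.046, 0.999, 0.0, 0.0]
ft_force: [0.9, 1.0, 0.4]
grip_width: 0.0513
grasp_force: 0.0
1.13 [0.2848 0.2455 0.2315] yaw of tool y 95.22 w 0.0513 F [0.9 1.  0.4] gf 0.0 q6 0.62
to go, scaled tool: [-0.6141 -1.1768  0.2716]
```

```bash
python3 -m inch '[[[0,0,0],[-0.0614,-0.1177,0.027],-0.2],[[0,0,0],[-0.0614,-0.1177,0.027],-0.2],[[0,0,0],[-0.0614,-0.1177,0.027],-0.2],[[0,0,0],[-0.0614,-0.1177,0.027],-0.2],[[0,0,0],[-0.0614,-0.1177,0.027],-0.2],[[0,0,0],[-0.0614,-0.1177,0.027],-0.2],[[0,0,0],[-0.0614,-0.1177,0.027],-0.2],[[0,0,0],[-0.0614,-0.1177,0.027],-0.2],[[0,0,0],[-0.0614,-0.1177,0.027],-0.2],[[0,0,0],[-0.0614,-0.1177,0.027],-0.2]]' >/dev/null;python3 -m inch '[[[0,0,0],[0,0,0],-0.2],[[0,0,0],[0,0,0],-0.2]]'; python3 st.py .5005 -.0893 .018
```

```text
clock: 2.13
eef_pos: [0.4997, -0.0895, 0.1491]
tool_rot: [-0.043, 0.999, 0.0, -0.001]
ft_force: [-0.5, 0.4, 0.7]
grip_width: 0.0515
grasp_force: 0.0
2.13 [ 0.4997 -0.0895  0.1491] yaw of tool y 94.96 w 0.0515 F [-0.5  0.4  0.7] gf 0.0 q6 -0.26
to go, scaled tool: [-3.700e-03  2.000e-04  4.369e-01]
```

```bash
python3 -m inch '[[[0,0,0],[-0.0035,0,0.1],-0.2],[[0,0,0],[0,0,0.1],-0.2],[[0,0,0],[0,0,0.1],-0.2],[[0,0,0],[0,0,0.08],-0.2],[[0,0,0],[0,0,0.055],-0.2],[[0,0,0],[0,0,0],-0.2],[[0,0,0],[0,0,0],0.2],[[0,0,0],[0,0,0],1],[[0,0,0],[0,0,0],1],[[0,0,0],[0,0,0],1]]'; python3 st.py .5005 -.0893 .018
python3 - <<'E'
from h import *
s=vision.camera("scene")
cv2.imwrite("pics/s2.png",cv2.resize(s["img"][150:290,190:350][:,:,::-1],None,fx=4,fy=4,interpolation=cv2.INTER_CUBIC))
E
```

```text
clock: 2.97
eef_pos: [0.5016, -0.0895, 0.0218]
tool_rot: [-0.045, 0.999, -0.002, 0.001]
ft_force: [-1.0, -4.8, -0.4]
grip_width: 0.0217
grasp_force: 58.7
2.97 [ 0.5016 -0.0895  0.0218] yaw of tool y 95.14 w 0.0217 F [-1.  -4.8 -0.4] gf 58.7 q6 -0.26
to go, scaled tool: [0.0036 0.0011 0.0126]
```

View pics/s2.png

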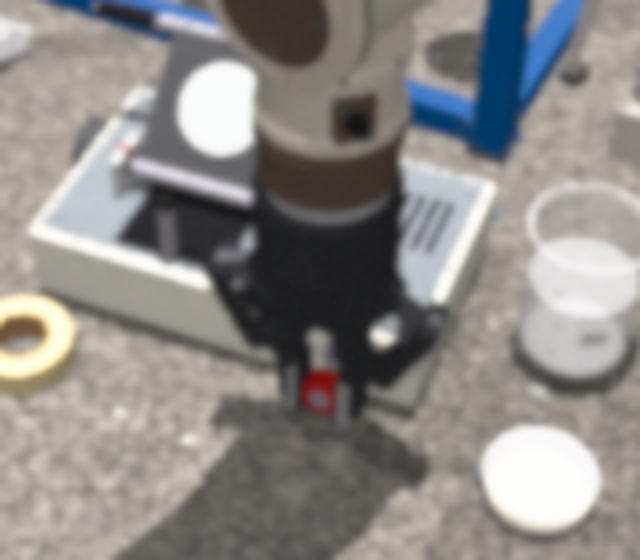

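The knob is held: the red head sits between the pads at about (320,390). Next I'll pull it along tool +x.

```bash
python3 -m inch '[[[0,0,0],[0.01,0,0],1],[[0,0,0],[0.01,0,0],1],[[0,0,0],[0.01,0,0],1],[[0,0,0],[0.01,0,0],1]]'; python3 -m inch '[[[0,0,0],[0.01,0,0],1],[[0,0,0],[0.01,0,0],1],[[0,0,0],[0.01,0,0],1],[[0,0,0],[0.01,0,0],1],[[0,0,0],[0.01,0,0],1],[[0,0,0],[0,0,0],1]]'
```

```text
clock: 3.35
eef_pos: [0.4917, -0.0904, 0.0219]
tool_rot: [-0.045, 0.999, -0.002, 0.003]
ft_force: [3.2, -3.8, -3.7]
grip_width: 0.0211
grasp_force: 59.0
clock: 3.85
eef_pos: [0.4741, -0.0921, 0.0217]
tool_rot: [-0.045, 0.999, -0.002, 0.001]
ft_force: [-2.3, -6.5, 2.1]
grip_width: 0.0216
grasp_force: 59.6
```

```bash
python3 -m inch '[[[0,0,0],[0.006,0,0],1],[[0,0,0],[0.006,0,0],1],[[0,0,0],[0,0,0],1]]';  python3 -m inch '[[[0,0,0],[0.006,0,0],1],[[0,0,0],[0.006,0,0],1],[[0,0,0],[0,0,0],1]]'
python3 - <<'E'
from h import *
s=vision.camera("scene");t=vision.camera("top")
print(red(s,(235,230,290,285)))
cv2.imwrite("pics/s3.png",cv2.resize(s["img"][190:290,210:310][:,:,::-1],None,fx=5,fy=5,interpolation=cv2.INTER_CUBIC))
n=np.array([.996,.089])
print([ (n@ (onz(s,*red(s,(235,230,290,285))[:2],.036)-onz(s,270.83,245.81,.036))[:2])])
E
```

```text
clock: 4.1
eef_pos: [0.4737, -0.0921, 0.0219]
tool_rot: [-0.045, 0.999, -0.002, 0.004]
ft_force: [4.8, -4.9, -4.7]
grip_width: 0.022
grasp_force: 59.1
clock: 4.35
eef_pos: [0.4737, -0.0922, 0.022]
tool_rot: [-0.045, 0.999, -0.002, 0.007]
ft_force: [13.3, -3.8, -13.1]
grip_width: 0.0218
grasp_force: 59.5
(np.float64(nan), np.float64(nan), np.int64(0))
[np.float64(nan)]h.py:18: RuntimeWarning: Mean of empty slice.
  m=(i[...,0]>130)&(i[...,1]<70)&(i[...,2]<70);v,u=np.nonzero(m);return u.mean()+x0,v.mean()+y0,m.sum()
  ret = ret.dtype.type(ret / rcount)
```

The tool stopped after exactly 28 mm with the force rising, so the knob is at its outer end. Next I'll push it home.

```bash
python3 -m inch '[[[0,0,0],[-0.012,0,0],1],[[0,0,0],[-0.012,0,0],1],[[0,0,0],[-0.012,0,0],1],[[0,0,0],[-0.012,0,0],1],[[0,0,0],[-0.012,0,0],1],[[0,0,0],[-0.012,0,0],1],[[0,0,0],[-0.012,0,0],1],[[0,0,0],[-0.012,0,0],1],[[0,0,0],[-0.012,0,0],1],[[0,0,0],[0,0,0],1]]'; python3 -m inch '[[[0,0,0],[-0.006,0,0],1],[[0,0,0],[-0.006,0,0],1],[[0,0,0],[0,0,0],1]]'; python3 -m inch '[[[0,0,0],[-0.006,0,0],1],[[0,0,0],[-0.006,0,0],1],[[0,0,0],[0,0,0],1]]'
```

```text
clock: 5.28
eef_pos: [0.5016, -0.0895, 0.0218]
tool_rot: [-0.045, 0.999, -0.002, 0.003]
ft_force: [2.0, -5.2, -1.9]
grip_width: 0.0217
grasp_force: 60.6
clock: 5.53
eef_pos: [0.5016, -0.0895, 0.0217]
tool_rot: [-0.045, 0.999, -0.002, -0.001]
ft_force: [-5.3, -6.4, 6.3]
grip_width: 0.0217
grasp_force: 61.3
clock: 5.78
eef_pos: [0.5016, -0.0894, 0.0215]
tool_rot: [-0.044, 0.999, -0.002, -0.004]
ft_force: [-13.4, -7.1, 13.5]
grip_width: 0.0216
grasp_force: 62.0
```

```bash
python3 -m inch '[[[0,0,0],[0.015,0,0],1],[[0,0,0],[0,0,0],0],[[0,0,0],[0,0,0],-0.2],[[0,0,0],[0,0,0],-0.2],[[0,0,0],[0,0,-0.03],-0.2],[[0,0,0],[0,0,-0.12],-0.2],[[0,0,0],[0,0,-0.13],-0.2],[[0,0,0],[0,0,-0.13],-0.2],[[0,0,0],[0,0,-0.13],-0.2],[[0,0,0],[0,0,-0.13],-0.2]]'; python3 -m inch '[[[0,0,-0.0192],[0,0,0],-0.2],[[0,0,-0.0192],[0,0,0],-0.2],[[0,0,-0.0192],[0,0,0],-0.2],[[0,0,-0.0192],[0,0,0],-0.2],[[0,0,-0.0192],[0,0,0],-0.2],[[0,0,-0.0192],[0,0,0],-0.2],[[0,0,-0.0192],[0,0,0],-0.2],[[0,0,-0.0192],[0,0,0],-0.2],[[0,0,-0.0192],[0,0,0],-0.2],[[0,0,-0.0192],[0,0,0],-0.2]]' >/dev/null; python3 -m inch '[[[0,0,-0.0192],[0,0,0],-0.2],[[0,0,-0.0192],[0,0,0],-0.2],[[0,0,-0.0192],[0,0,0],-0.2],[[0,0,0],[0,0,0],-0.2]]' >/dev/null; python3 st.py .635 .116 .2
python3 - <<'E'
from h import *
s=vision.camera("scene");t=vision.camera("top")
print(red(s,(255,230,290,265)))
i=t["img"][130:265,150:310][:,:,::-1]
cv2.imwrite("pics/t3.png",cv2.resize(i,None,fx=4,fy=4,interpolation=cv2.INTER_CUBIC))
print("rail z?",[onz(t,160,115,z)[:2].round(3) for z in (0,.1,.2)])
E
```

```text
clock: 6.62
eef_pos: [0.5013, -0.0872, 0.2237]
tool_rot: [-0.045, 0.999, 0.0, 0.0]
ft_force: [0.9, -0.3, 0.5]
grip_width: 0.0509
grasp_force: 0.0
7.78 [ 0.5017 -0.0873  0.2216] yaw of tool y -174.83 w 0.0511 F [-0.1  0.7  0.2] gf 0.0 q6 -1.83
to go, scaled tool: [-0.6349 -0.5037  0.0724]
(np.float64(270.675), np.float64(245.175), np.int64(40))
rail z? [array([0.762, 0.159]), array([0.731, 0.141]), array([0.701, 0.122])]
```

```bash
python3 -m inch '[[[0,0,0],[-0.0907,-0.072,0],-0.2],[[0,0,0],[-0.0907,-0.072,0],-0.2],[[0,0,0],[-0.0907,-0.072,0],-0.2],[[0,0,0],[-0.0907,-0.072,0],-0.2],[[0,0,0],[-0.0907,-0.072,0],-0.2],[[0,0,0],[-0.0907,-0.072,0],-0.2],[[0,0,0],[-0.0907,-0.072,0],-0.2],[[0,0,0],[0,0,0],-0.2],[[0,0,0],[0,0,0],-0.2]]' >/dev/null; python3 st.py .635 .116 .1187
```

```text
8.63 [0.6357 0.1172 0.2196] yaw of tool y -174.9 w 0.0511 F [ 0.4 -0.6 -0.6] gf 0.0 q6 -1.48
to go, scaled tool: [0.0038 0.0022 0.3363]
```

```bash
python3 -m inch '[[[0,0,0],[0.0038,0.0022,0.06],-0.2],[[0,0,0],[0,0,0.08],-0.2],[[0,0,0],[0,0,0.08],-0.2],[[0,0,0],[0,0,0.06],-0.2],[[0,0,0],[0,0,0.05],-0.2],[[0,0,0],[0,0,0],-0.2]]' >/dev/null; python3 st.py .635 .116 .1187;  python3 - <<'E'
from h import *
s=vision.camera("scene")
cv2.imwrite("pics/s4.png",cv2.resize(s["img"][110:230,170:310][:,:,::-1],None,fx=5,fy=5,interpolation=cv2.INTER_CUBIC))
E
```

```text
9.13 [0.6318 0.1122 0.1183] yaw of tool y -175.14 w 0.0513 F [-0.7 -0.1 -1. ] gf 0.0 q6 -1.48
to go, scaled tool: [-0.0116 -0.0118 -0.0013]
```

View pics/s4.png

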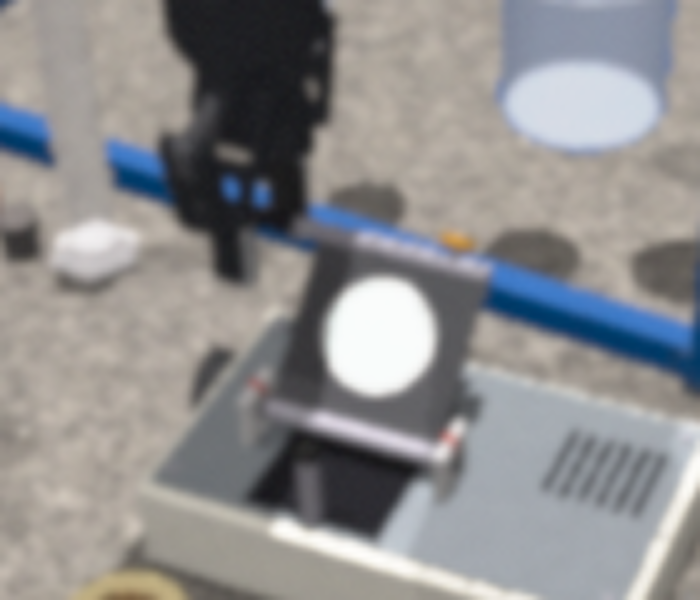

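The fingers straddle the sleeve at crop (240,230). I'll trim 4 mm, then close.

```bash
python3 -m inch '[[[0,0,0],[-0.0116,-0.0118,0],-0.2],[[0,0,0],[0,0,0],-0.2],[[0,0,0],[0,0,0],-0.2]]' >/dev/null; python3 st.py .635 .116 .1187; python3 -m inch '[[[0,0,0],[0,0,0],0.2],[[0,0,0],[0,0,0],0.5],[[0,0,0],[0,0,0],1],[[0,0,0],[0,0,0],1],[[0,0,0],[0,0,0],1],[[0,0,0],[0,0,0],1],[[0,0,0],[0,0,0],1]]' >/dev/null; python3 st.py .5705 .1102 .146
```

```text
9.43 [0.6394 0.1181 0.1238] yaw of tool y -174.99 w 0.0508 F [0.2 0.6 0.7] gf 0.0 q6 -1.48
to go, scaled tool: [0.0055 0.0153 0.0169]
10.02 [0.6367 0.1178 0.1221] yaw of tool y -174.96 w 0.01 F [-6.2  0.1  4.8] gf 58.6 q6 -1.48
to go, scaled tool: [ 0.0057  0.2223 -0.0789]
```

```bash
python3 -m inch '[[[0,0,0],[0,0.0174,-0.0165],1],[[0,0,0],[0,0.0187,-0.0151],1],[[0,0,0],[0,0.0198,-0.0136],1],[[0,0,0],[0,0.0208,-0.0119],1],[[0,0,0],[0,0.0217,-0.0102],1],[[0,0,0],[0,0,0],1]]' >/dev/null; python3 st.py; python3 -m inch '[[[0,0,0],[0,0.0224,-0.0084],1],[[0,0,0],[0,0.0231,-0.0066],1],[[0,0,0],[0,0.0235,-0.0048],1],[[0,0,0],[0,0.0238,-0.0029],1],[[0,0,0],[0,0.024,-0.001],1],[[0,0,0],[0,0,0],1],[[0,0,0],[0,0,0],1]]' >/dev/null; python3 st.py;  python3 - <<'E'
from h import *
s=vision.camera("scene");t=vision.camera("top")
a=cv2.resize(s["img"][110:230,180:300],None,fx=3.3,fy=3.3,interpolation=cv2.INTER_CUBIC)
b=cv2.resize(t["img"][130:250,150:270],None,fx=3.3,fy=3.3,interpolation=cv2.INTER_CUBIC)
cv2.imwrite("pics/s5.png",np.hstack([a,b])[:,:,::-1])
E
```

```text
10.52 [0.6072 0.115  0.1425] yaw of tool y -174.96 w 0.0098 F [ 0.  -0.4 -2.5] gf 59.0 q6 -1.47
11.1 [0.5737 0.1119 0.1496] yaw of tool y -174.98 w 0.01 F [-0.6 -1.6 -1.2] gf 59.3 q6 -1.47
```

View pics/s5.png

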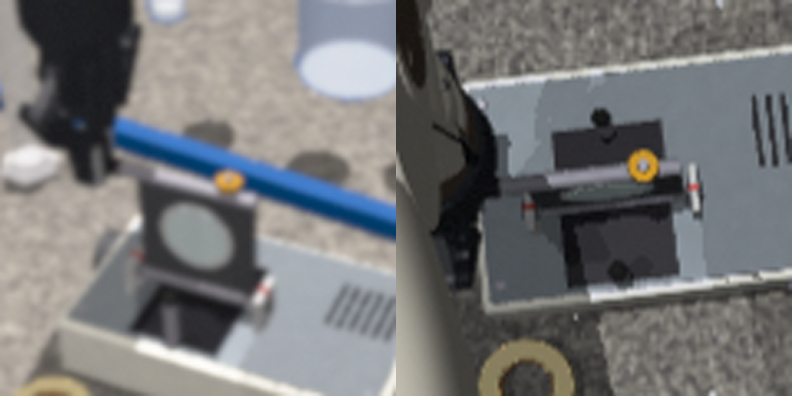

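The flap is near upright, with the rod at about (190-220,185) in the top view. Next I'll measure the residual tilt.

```bash
python3 - <<'E'
from h import *
t=vision.camera("top");im=t["img"].astype(float)
g=im.mean(2)
pts=[]
for u in range(200,217):
    col=g[177:193,u]; 
    if u in(202,208,214): print(u,col.round().astype(int))
    w=np.clip(col-100,0,None); 
    pts.append((u,177+(w*np.arange(16)).sum()/w.sum()))
P=np.array([onz(t,u,v,.165)[:2] for u,v in pts])
def rm(x0,y0,x1,y1):
    i=im[y0:y1,x0:x1];w=np.clip(i[...,0]-i[...,1:].max(2)-40,0,None);v,u=np.mgrid[y0:y1,x0:x1];return (w*u).sum()/w.sum(),(w*v).sum()/w.sum()
m1,m2=rm(185,186,197,200),rm(234,180,247,194);print(m1,m2)
M1,M2=[onz(t,*m,.089)[:2] for m in (m1,m2)]
e=M1-M2;e/=np.linalg.norm(e);n=np.array([e[1],-e[0]]);print("yaw",np.degrees(np.arctan2(-e[0],e[1])),n)
print("rod ahead of hinge mm",((P-M2)@n*1000).round(1))
E
python3 st.py
```

```text
202 [ 45  46  44  44  86 131 149 146 118  81  53  72  77  60  24  42]
208 [ 44  44  45  90 130 144 151 132  98  77  89  77  76  64  41  56]
214 [ 46  47  59 101 141 151 137 103  83  91  78  77  72  54  52  60]
(np.float64(190.26315789473685), np.float64(192.0)) (np.float64(239.75252525252526), np.float64(186.26767676767676))
yaw 5.285700682620201 [0.99574772 0.09212208]
rod ahead of hinge mm [2.4 2.1 2.1 2.1 2.  2.1 2.1 2.3 2.3 2.1 2.1 2.1 2.1 2.  2.  2.2 2.1]
11.25 [0.5744 0.112  0.1495] yaw of tool y -174.98 w 0.0095 F [ 1.5 -2.6 -0.1] gf 59.4 q6 -1.47
```

```bash
python3 -m inch '[[[0,0,0],[0,0.0055,0],1],[[0,0,0],[0,0,0],1],[[0,0,0],[0,0,0],1],[[0,0,0],[0,0,0],1],[[0,0,0],[0,0,0],1]]'
python3 - <<'E'
from h import *
xs=[]
for k in range(4):
    t=vision.camera("top");xs.append(telemetry.get_obs()["eef_pos"]);print(np.round(telemetry.get_obs()["ft_force"],1))
print(np.mean(xs,0),np.std(xs,0))
g=t["img"].astype(float).mean(2)
M=onz(t,239.75,186.27,.089)[:2];n=np.array([.9957,.0921]);r=[]
for u in range(200,217):
    w=np.clip(g[177:193,u]-100,0,None);r.append((onz(t,u,177+(w*np.arange(16)).sum()/w.sum(),.165)[:2]-M)@n*1000)
print(np.median(r)); cv2.imwrite("pics/t6.png",cv2.resize(t["img"][100:270,130:350][:,:,::-1],None,fx=3,fy=3))
E
```

```text
clock: 11.67
eef_pos: [0.5726, 0.1119, 0.1495]
tool_rot: [0.737, -0.675, 0.0, -0.0]
ft_force: [-0.4, -4.3, 2.2]
grip_width: 0.0096
grasp_force: 59.6
[-0.6 -4.1  3.4]
[ 0.8 -3.9  3.5]
[-0.1 -4.   4. ]
[ 0.  -4.3  2.7]
[0.57252684 0.11184544 0.149441  ] [3.16460460e-05 4.78779411e-06 1.31908154e-05]
0.3046288471418128
```

View pics/t6.png

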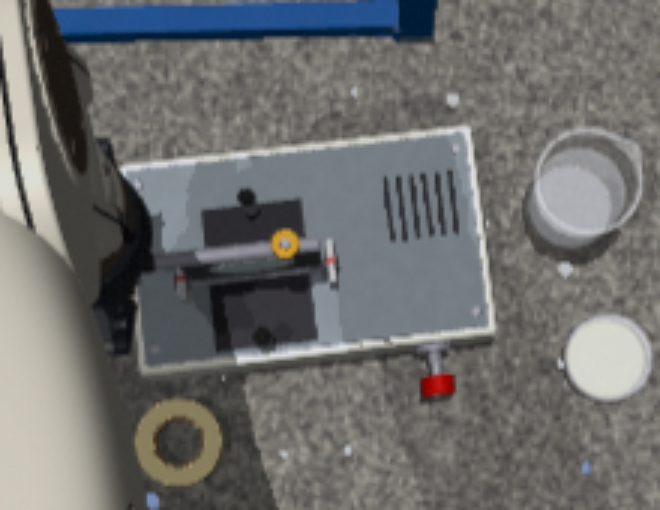

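The flap is upright to within about 0.3 mm at the rod, by both the camera and the arm's travel. The knob is home at crop (437,385), and the dish, beaker and tape haven't moved.

```bash
python3 -c "
from workcell import workorder
print(workorder.job_done())"
```

```text
the job is handed in; nothing more can be done
None
```

I pulled the draw knob fully out to its 28 mm end stop and pushed it fully home, then swung the flap upright (rod within about 0.3 mm of the balance point) and handed the job in at about 12 s with the gripper still holding the sleeve; the verdict was not shown.

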